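# Fit the rinsed blot template on the vacuum manifold and clamp it

### The arm

A 6-joint arm with a two-finger parallel gripper is mounted at the origin on a cart in front of the work surface, level with it; the furniture and walls round the work are solid. World frame = base frame: x ahead of the robot, y to its left, z up, the work surface at z = 0. Lengths are in mm, angles in degrees, forces in N, time in s.
With the tool pointing down it reaches from about 300 to 850 mm from the base axis. Payload 4.2 kg.
Tool frame: the origin (TCP) lies on the centre line of the jaws, within the pads' length; the fingertips stand 14 mm ahead of it and the grasp point (between the pads) lies 5 mm behind it; z points along the fingers, y is the line along which they close (so a half turn about z gives the same grasp; the last joint's range is limited). The gripper opens to 91 mm and grips with 3 to 60 N. Pads are 32 mm wide; open, the fingers measure 118 mm over their backs; the gripper's body (76 mm by 178 mm) begins 60 mm behind the grasp point.
Start: joints at [68.354, 18.312, 89.639, -0, 72.044, -1.146], TCP at [201.376, 538.6, 227.976] pointing down, gripper open.
Joint ranges: [-177.97, 177.97], [-48.28, 115.42], [12.27, 149.76], [-77.06, 257.06], [2.81, 150.46], [-146.56, 146.56]. Speed limits (degrees/s): [147.25, 147.25, 180, 180, 180, 180].

### API

Orientations are given as [roll, pitch, yaw] about the fixed x, y, z axes, in that order (R = Rz(yaw) Ry(pitch) Rx(roll)).
In Python, from workcell import * gives the robot as it stands. The module is installed in compiled form; this text tells all that it offers.
- The arm moves only by the shell command python3 -m crank 'ROWS' [FORCE]. ROWS is JSON, a list of rows, each an object of numbers: "grip": the finger opening in m, from 0 to 0.0912; "x", "y", "z": the shift along the tool's x, y, z in m; "yaw": the turn about the tool's z in rad. In form: [{"grip": .., "x": .., "y": .., "z": .., "yaw": ..}, ...]. A call has exactly 5 rows; each row is the pose to reach, as a shift and turn from the pose commanded when the call began, along the tool's axes at that moment; what a row does not reach only later rows make up. A row lasts 1/12 s, in which the tool goes at most 41.7 mm and 7.16 degrees, less where a joint would pass 70% of its speed; a pose out of reach is approached as far as the arm can. A call with a gripper value outside its range is refused whole. The fingers move at their own pace and stop on an object; FORCE is the grip in N (left out, the last holds). Time passes only in rows, so rows that repeat a pose let the fingers close, or fill a call up. It gives the time, the measured TCP pose, the force, the opening and the grip force at its end, in the units of the state.
- state(): the state, without advancing time (a new reading comes with each control period).
- grab_frame(name): name is "scene" or "top"; returns the picture (480x640x3 uint8, red, green, blue); there is no depth.
- camera_model(name): a dict with "intrinsics" (3x3 intrinsics, pixels), "distortion" ([k1, k2, p1, p2, k3] as OpenCV has them; the pictures are not rectified), "R" (3x3) and "t" (3): a world point X has camera coordinates R X + t. Camera axes: x right, y down, z forward; pixel columns grow to the right and rows downward; lengths in mm; the calibration is good to about 2 mm. A picture is of the moment at which its call begins. camera_model takes no time and is no camera call.
- job_done(): hands the job in; it is judged then, once.
The state is a dict: "time_s": time; "qpos": joint angles; "qvel": joint speeds; "effort": joint torques, N m; "ee_pos": TCP position; "ee_rot": TCP orientation; "force": force on the tool from outside, world axes, zero at the start; "torque": the same for the moment, N m; "gripper_width": finger opening in mm; "gripper_force": force on a finger pad.
Only numpy, scipy, OpenCV 4.12 (cv2) and the standard library are available. Lean on these libraries where they do the work, as an engineer would, in place of code of your own. Each camera call takes 0.05 s, during which the arm holds its last target. There are 200 camera calls.

### The job

The rinsed blot template is draining on the sloped wire stand: pick it up (it has a blue handle) and lower it gently, not dropping it, over the two guide pins of the vacuum manifold (round hole on the thick pin, slot on the thin one) until it lies flush on the red gasket, and let go of it. Then swing the manifold's clamp bail forward over the template and press it all the way down onto it. Do not knock over or push away the wash bottle, the blue-capped bottle, the flask or the beaker.

Things in the scene. Friction and masses are not known exactly. Their poses are not given: they have to be found in the camera images.
- template: white plate, 110 (x) x 164 (y) x 16 (z) mm, 0.27 to 0.44 kg, with small wells and a blue handle. Origin: centre of its underside, z out of its upper face. It starts on the stand sloped 30 degrees, its x axis up the slope, away from the robot, its -x edge against two wire hooks 18 mm high. Through holes: round, 14 mm, at y = -69 mm; slot, 11 (x) x 15 (y) mm, at y = +69 mm
- handle (a point): centre of the handle's grip bar, 46 mm above the template's underside, 30 mm above its top. The bar is 56 mm long (template x), 14 mm wide (y) and 14 mm deep (z), with 23 mm free below it between two posts at x = +-22 mm (12 mm long). Grip it across its width, fingers closing along template y
- round_hole (a point): centre of the template's round 14 mm hole, on its underside
- slot (a point): centre of the template's 11 x 15 mm slot, on its underside
- manifold: grey-blue vacuum chamber, fixed to the worktop, 120 (x) x 172 (y) x 48 (z) mm, a red gasket with a white membrane on top; gauge on the front (-x), red stopcock on the +y end. Origin at the centre of its underside on the worktop, z up; x points away from the robot, give or take its yaw
- seat (a point): centre of the gasket's upper face, 48 mm above the worktop: the centre of the template's underside comes here, with the axes of template and manifold parallel
- thick_pin (a point): the 12 mm guide pin (manifold y = -69 mm), at the gasket's face. Both pins stand 28 mm above the gasket, straight for 17 mm and then tapering to a 4 mm tip
- thin_pin (a point): the 9 mm guide pin (manifold y = +69 mm), at the gasket's face
- bail (a joint): hinge of the steel clamp bail, a U-shaped hoop hinged along the back (+x) of the manifold. 0 = lying on the seated template; grows as it swings up and back (1.57 = straight up); starts open at 1.95 to 2.2. Stiff (about 3 N at the bar), stays where it is left; no latch
- bail_hinge (a point): middle of the bail's hinge axis: manifold x = +60 mm, 68.5 mm above the worktop; the axis runs along manifold y
- bail_bar (a point): middle of the bail's cross bar, parallel to manifold y, 109 mm from the hinge axis; black rubber sleeve 9 mm thick, 150 mm long; side arms at y = +-89.5 mm. Closed, it lies on the template's front margin at manifold x = -49 mm, its top 73 mm above the worktop. Can be pushed over from behind, then pressed down from above, clear of the handle
- stand: the draining stand, fixed: bent steel wires in a white drip tray 160 (x) x 196 (y) x 16 mm; the wires reach about 85 mm high at the back. Origin at the centre of the tray's underside
- wash_bottle: bystander: white wash bottle with a red cap and bent spout, 67 x 102 x 198 mm, origin at the centre of its foot
- bottle: bystander: small clear bottle with a blue cap, 56 mm across, 101 mm high, origin at the centre of its foot
- flask: bystander: small glass conical flask, 45 mm across, 62 mm high, origin at the centre of its foot
- beaker: bystander: plastic beaker, 52 mm across, 69 mm high, origin at the centre of its foot

How it is judged:
By the outcome, as a careful person would: the job done as asked, in the order asked, and still so for the second after the job is handed in, with the robot touching nothing.
It also fails if it takes over 64 s, if anything falls off the work surface, if the arm or the gripper's body presses on something with over 40 N, if the wrist force passes 120 N, or if a joint passes its speed limit or range.

## Working session

There is one attempt and no reset: what is moved stays moved. The work goes in short steps, Python scripts to look and compute and a shell command to move; the robot and the scene stay as the last step left them, time stands still between calls to the robot, and variables do not carry over. Pictures are saved under pics/ and viewed, at most 10 in all, crops included, and the job is handed in when it is done.

```bash
mkdir -p pics; python3 - <<'E'
from workcell import *
import cv2, numpy as np
np.set_printoptions(suppress=True,precision=4)
for n in("scene","top"):
    f=grab_frame(n); cv2.imwrite(f"pics/{n}0.png",cv2.resize(f[:,:,::-1],(800,600),interpolation=cv2.INTER_CUBIC)); cv2.imwrite(f"pics/raw_{n}0.png",f[:,:,::-1])
    m=camera_model(n); print(n,m, -np.array(m["R"]).T@np.array(m["t"]))
print(state())
E
```

```text
scene {'intrinsics': array([[584.4777,   0.    , 319.3235],
       [  0.    , 584.4777, 246.9884],
       [  0.    ,   0.    ,   1.    ]]), 'distortion': array([-0.172,  0.   ,  0.   ,  0.   ,  0.   ]), 'R': array([[ 0.8805, -0.4739,  0.0124],
       [-0.1946, -0.3852, -0.9021],
       [ 0.4322,  0.7919, -0.4313]]), 't': array([-482.0204,  163.6447, 1547.9048])} [ -212.7959 -1391.1727   821.2727]
top {'intrinsics': array([[476.415 ,   0.    , 317.8325],
       [  0.    , 476.415 , 233.1116],
       [  0.    ,   0.    ,   1.    ]]), 'distortion': array([-0.127,  0.   ,  0.   ,  0.   ,  0.   ]), 'R': array([[ 0.0116, -0.9999,  0.0003],
       [-0.996 , -0.0116, -0.0886],
       [ 0.0886,  0.0007, -0.9961]]), 't': array([  -2.5756,  553.5568, 1529.2348])} [ 415.8189    2.7515 1572.2843]
{'time_s': 0.1, 'qpos': array([68.3539, 18.3472, 89.6987, -0.0009, 72.0425, -1.145 ]), 'qvel': array([ 0.0478, -0.1554, -0.1092,  0.0105,  0.0351,  0.0485]), 'effort': array([ -0.0006, -41.3335, -23.2508,   0.0729,   0.0422,  -0.    ]), 'ee_pos': array([201.2213, 538.1968, 227.2176]), 'ee_rot': array([-179.9116,   -0.0009,  159.4992]), 'force': array([ 0.4063, -0.8412,  0.4083]), 'torque': array([ 0.0457,  0.0465, -0.0051]), 'gripper_force': 0.0, 'gripper_width': 91.25066831475432}
```

View pics/scene0.png

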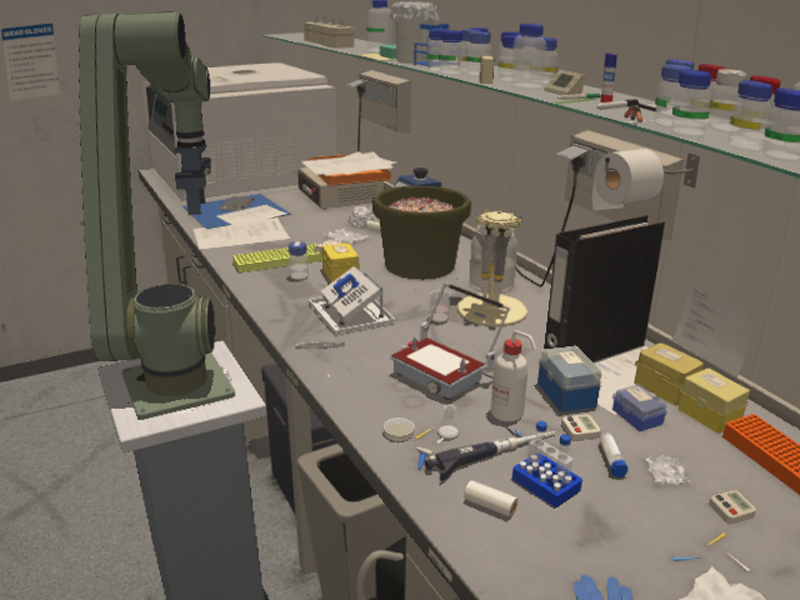

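View pics/top0.png

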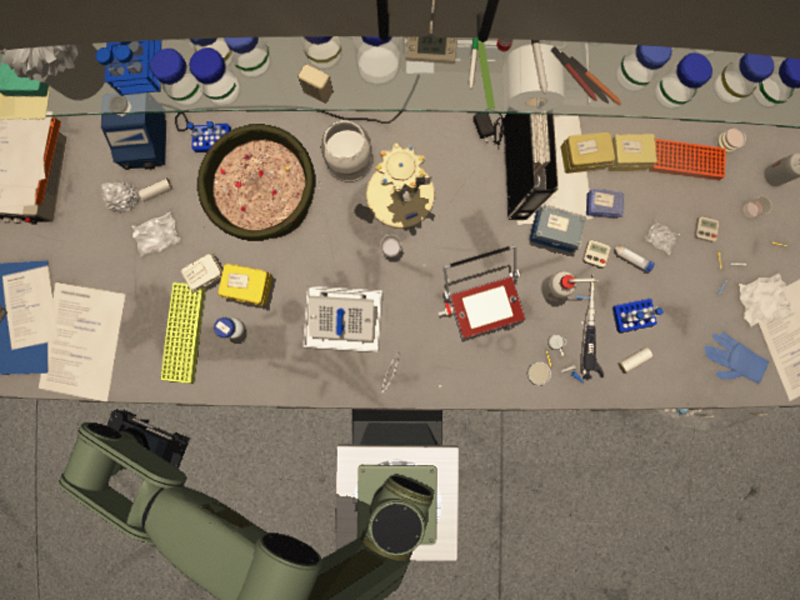

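```bash
cat > crop.py <<'E'
import cv2,numpy as np
def panels(out,specs,H):
    ps=[]
    for f,x0,y0,s in specs:
        im=cv2.imread(f); c=im[y0:y0+H//s,x0:x0+400//s]
        c=cv2.resize(c,None,fx=s,fy=s,interpolation=cv2.INTER_CUBIC)
        for k in range(0,400//s,10):
            cv2.line(c,(k*s,0),(k*s,6),(0,255,255),1); cv2.putText(c,str(x0+k),(k*s,16),0,.33,(0,255,255),1)
        for k in range(0,H//s,10):
            cv2.line(c,(0,k*s),(6,k*s),(0,255,255),1); cv2.putText(c,str(y0+k),(8,k*s+4),0,.33,(0,255,255),1)
        ps.append(c)
    cv2.imwrite(out,np.hstack(ps))
E
python3 -c "
from crop import *
panels('pics/c_top.png',[('pics/raw_top0.png',235,220,5),('pics/raw_top0.png',345,195,5)],400)
panels('pics/c_sc.png',[('pics/raw_scene0.png',243,205,5),('pics/raw_scene0.png',308,224,4)],400)"
```

```text
(no output)
```

View pics/c_top.png

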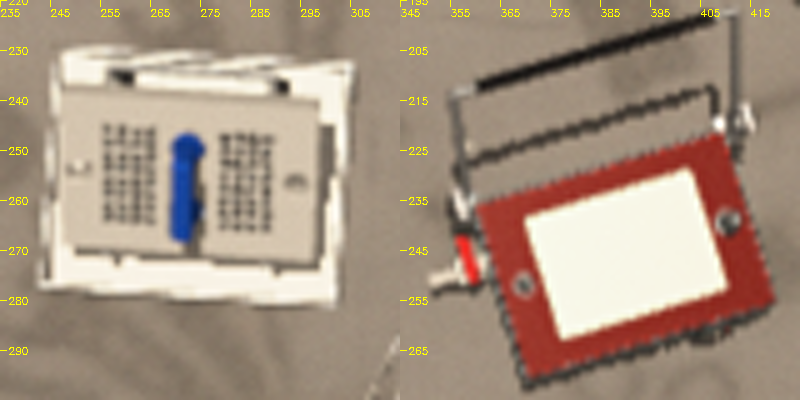

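View pics/c_sc.png

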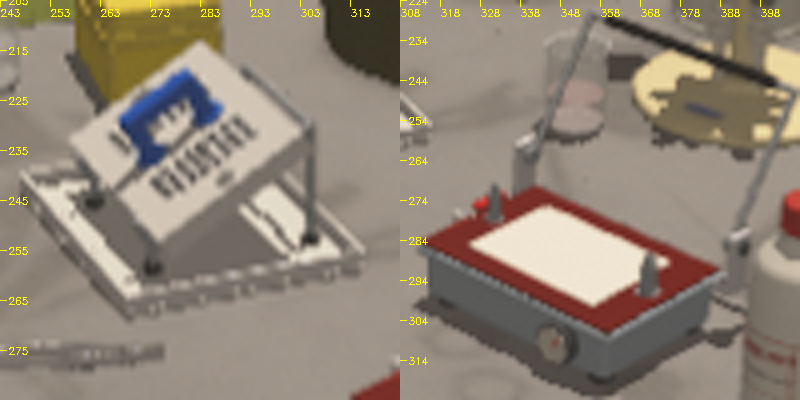

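```bash
cat > fit.py <<'E'
from workcell import *
import cv2,numpy as np
from scipy.optimize import least_squares
from scipy.spatial.transform import Rotation as Ro
np.set_printoptions(suppress=True,precision=2)
CM={n:camera_model(n) for n in("scene","top")}
def proj(n,P):
    m=CM[n]; P=np.atleast_2d(P).astype(float)
    return cv2.projectPoints(P,cv2.Rodrigues(np.array(m["R"]))[0],np.array(m["t"],float),np.array(m["intrinsics"]),np.array(m["distortion"]))[0][:,0]
def px(x0,y0,s,u,v): return np.array([x0+(u+.5)/s-.5,y0+(v+.5)/s-.5])
def poseT(p): # x,y,z,yaw,pitch  -> slope up along +x
    return Ro.from_euler('xyz',[0,-p[4],p[3]],degrees=True).as_matrix(),np.array(p[:3])
def fit(obs,p0,prior=None):
    def r(p):
        R,t=poseT(p); e=[proj(n,R@np.array(X)+t)[0]-u for n,X,u in obs]
        e=np.ravel(e)
        return np.r_[e,(p[4]-p0[4])/1.0]
    s=least_squares(r,p0,loss='soft_l1'); return s.x,r(s.x)[:-1].reshape(-1,2)
E
cat > m1.py <<'E'
from fit import *
T=lambda u,v:px(235,220,5,u,v); S=lambda u,v:px(243,205,5,u,v)
oT=[("top",(0,-69,16),T(295,182)),("top",(0,69,16),T(78,168)),
("top",(-55,82,16),T(62,248)),("top",(-55,-82,16),T(318,262)),
("scene",(0,-69,16),S(225,178)),("scene",(55,82,16),S(200,40)),("scene",(55,-82,16),S(305,128)),
("scene",(-55,-82,16),S(153,235)),("scene",(-55,82,16),S(70,138))]
pT,e=fit(oT,[450,130,70,0,30]); print("template",pT); print(e)
R,t=poseT(pT); print("handle",R@[0,0,46]+t)
T=lambda u,v:px(345,195,5,u-400,v); S=lambda u,v:px(308,224,4,u-400,v)
oM=[("top",(60,86,0),T(478,205)),("top",(60,-86,0),T(723,132)),("top",(-60,-86,0),T(775,300)),
("top",(0,69,14),T(524,285)),("top",(0,-69,14),T(728,222)),
("scene",(0,69,0),S(494,218)),("scene",(0,69,28),S(493,184)),("scene",(0,-69,0),S(648,294)),("scene",(0,-69,28),S(650,254)),
("scene",(-60,86,0),S(420,243)),("scene",(60,86,0),S(537,187)),("scene",(60,-86,0),S(722,272)),("scene",(-60,-86,0),S(608,335))]
pM,e=fit(oM,[430,-180,48,15,0]); print("seat",pM); print(e)
R,t=poseT(pM)
best=[]
bo=[("scene",89.5,S(595,18)),("scene",-89.5,S(793,92)),("top",89.5,T(456,93)),("top",-89.5,T(734,15))]
for a in np.arange(1.8,2.4,.02):
    e=[proj(n,R@np.array([60-109*np.cos(a),y,20.5+109*np.sin(a)])+t)[0]-u for n,y,u in bo]
    best.append((np.linalg.norm(e),a,np.array(e)))
b=min(best,key=lambda q:q[0]); print("bail",b); a=b[1]; print(R@np.array([60-109*np.cos(a),0,20.5+109*np.sin(a)])+t)
np.save("pT.npy",pT);np.save("pM.npy",pM)
# overlay
RT,tT=poseT(pT); ims={n:cv2.imread(f"pics/raw_{n}0.png") for n in CM}
def box(x,y,z0,z1): return [((sx*x,sy*y,z),(tx*x,ty*y,z)) for z in(z0,z1) for (sx,sy,tx,ty) in((1,1,1,-1),(1,-1,-1,-1),(-1,-1,-1,1),(-1,1,1,1))]
for n,im in ims.items():
    im=cv2.resize(im,None,fx=5,fy=5,interpolation=cv2.INTER_CUBIC)
    for Rr,tt,segs in((RT,tT,box(55,82,0,16)+box(28,7,39,53)),(R,t,box(60,86,-48,0)+[((0,y,0),(0,y,28)) for y in(-69,69)])):
        for A,B in segs:
            q=[tuple(np.round((proj(n,Rr@np.array(X)+tt)[0]+.5)*5-.5).astype(int)) for X in(A,B)]; cv2.line(im,q[0],q[1],(0,255,0),1)
    ims[n]=im
def c(n,x,y): return ims[n][y*5:y*5+300,x*5:x*5+400]
cv2.imwrite("pics/ov.png",np.vstack([np.hstack([c("top",235,222),c("top",348,212)]),np.hstack([c("scene",243,210),c("scene",312,260)])]))
E
python3 m1.py
```

```text
template [487.25 146.04  56.22  -2.75  29.66]
[[ 0.6   0.04]
 [ 0.5   0.19]
 [-0.16 -0.83]
 [-0.47 -0.48]
 [-0.59 -0.44]
 [ 0.03 -0.54]
 [-0.56  0.41]
 [ 1.    0.67]
 [-0.89 -0.14]]
handle [464.51 147.13  96.19]
seat [ 516.37 -228.22   46.09   17.41   -0.28]
[[-1.36 -0.85]
 [ 0.18 -1.49]
 [ 1.02  0.33]
 [ 0.46 -0.79]
 [ 0.68 -0.67]
 [-0.22  0.77]
 [ 0.28  0.29]
 [-0.39 -0.19]
 [-0.31  0.48]
 [-1.43 -0.29]
 [-0.87 -0.52]
 [ 0.39 -0.34]
 [-0.45  0.32]]
bail (np.float64(2.0576310313211974), np.float64(2.12), array([[-1.48, -0.69],
       [-0.14,  0.36],
       [-0.5 ,  0.35],
       [ 0.43, -0.93]]))
[ 628.44 -193.07  158.99]
```

View pics/ov.png

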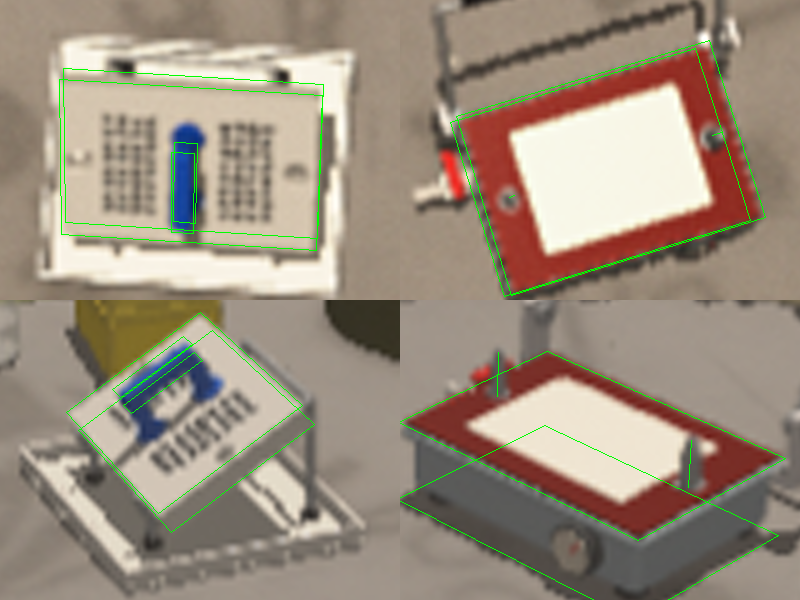

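```bash
cat > go.py <<'E'
import sys,numpy as np
from workcell import state
def go(x,y,z,yaw=None):
    s=state(); p=np.array(s["ee_pos"]); a=np.radians(s["ee_rot"][2]); d=np.array([x,y,z])-p
    X=np.array([np.cos(a),np.sin(a),0]);Y=np.array([np.sin(a),-np.cos(a),0])
    dy=0 if yaw is None else -((yaw-np.degrees(a)+180)%360-180)
    print("t",round(s["time_s"],2),"pos",np.round(p,1),"rot",np.round(s["ee_rot"],2),"F",np.round(s["force"],1),"w",round(s["gripper_width"],1),"gf",round(s["gripper_force"],1),"q6",round(s["qpos"][5],1))
    print("tool shift m:",np.round([d@X,d@Y,-d[2]],4)/1000,"yaw rad",round(np.radians(dy),4), "dist",round(np.linalg.norm(d)))
if __name__=="__main__": go(*map(float,sys.argv[1:]))
E
python3 go.py 464.5 147 175 177.25
python3 - <<'E'
from fit import *
def ray(n,u,v):
    m=CM[n];q=cv2.undistortPoints(np.array([[[u*.8,v*.8]]],float),np.array(m["intrinsics"]),np.array(m["distortion"]))[0,0]
    R=np.array(m["R"]);return -R.T@np.array(m["t"]),R.T@np.r_[q,1]
def at(n,u,v,z):
    o,d=ray(n,u,v);return o+d*(z-o[2])/d[2]
print("wash cap top",at("top",567,281,190),"scene",at("scene",514,346,190),"spout",at("top",596,283,185),"foot scene",at("scene",509,412,0))
print("bottle",at("top",228,326,101),at("scene",299,274,0))
print("beaker/flask",at("top",390,246,69),at("top",555,342,40))
E
```

```text
t 0.1 pos [201.2 538.2 227.2] rot [-179.91   -0.    159.5 ] F [ 0.4 -0.8  0.4] w 91.3 gf 0.0 q6 -1.1
tool shift m: [-0.3836098 -0.2742155  0.0522176] yaw rad -0.3098 dist 474
wash cap top [ 568.09 -396.32  190.  ] scene [ 532.26 -465.63  190.  ] spout [ 564.78 -468.25  185.  ] foot scene [ 579.01 -411.87    0.  ]
bottle [455.16 425.06 101.  ] [461.86 452.45   0.  ]
beaker/flask [665.73  23.79  69.  ] [ 425.35 -406.09   40.  ]
```

```bash
python3 -m crank '[{"grip":0.09,"x":-0.032,"y":-0.023,"z":0,"yaw":-0.1},{"grip":0.09,"x":-0.064,"y":-0.046,"z":0,"yaw":-0.2},{"grip":0.09,"x":-0.096,"y":-0.069,"z":0,"yaw":-0.31},{"grip":0.09,"x":-0.128,"y":-0.092,"z":0,"yaw":-0.31},{"grip":0.09,"x":-0.16,"y":-0.115,"z":0,"yaw":-0.31}]'; python3 go.py 464.5 147 175 177.25
```

```text
time_s: 0.52
ee_pos: [311.3, 373.1, 227.6]
ee_rot: [-180.0, -0.0, 177.3]
force: [0.8, 0.3, -0.9]
gripper_width: 89.7
gripper_force: 0.0
t 0.52 pos [311.3 373.1 227.6] rot [-1.7997e+02 -2.0000e-02  1.7732e+02] F [ 0.8  0.3 -0.9] w 89.7 gf 0.0 q6 -38.5
tool shift m: [-0.1635625 -0.2186801  0.0525852] yaw rad 0.0012 dist 278
```

```bash
python3 -m crank '[{"grip":0.09,"x":-0.024,"y":-0.032,"z":0},{"grip":0.09,"x":-0.048,"y":-0.064,"z":0},{"grip":0.09,"x":-0.072,"y":-0.096,"z":0},{"grip":0.09,"x":-0.096,"y":-0.128,"z":0},{"grip":0.09,"x":-0.12,"y":-0.16,"z":0}]' >/dev/null; python3 -m crank '[{"grip":0.09,"x":-0.022,"y":-0.03,"z":0.015},{"grip":0.09,"x":-0.0435,"y":-0.0585,"z":0.03},{"grip":0.09,"x":-0.0435,"y":-0.0585,"z":0.0525},{"grip":0.07,"x":-0.0435,"y":-0.0585,"z":0.0525},{"grip":0.07,"x":-0.0435,"y":-0.0585,"z":0.0525}]' >/dev/null
python3 go.py 464.5 147 91 177.25
python3 - <<'E'
from workcell import *
from crop import *
for n in("scene","top"): cv2.imwrite(f"pics/raw_{n}1.png",grab_frame(n)[:,:,::-1])
panels('pics/c1.png',[('pics/raw_top1.png',235,210,5),('pics/raw_scene1.png',243,190,5)],400)
E
```

```text
t 0.52 pos [311.3 373.1 227.6] rot [-1.7997e+02 -2.0000e-02  1.7732e+02] F [ 0.8  0.3 -0.9] w 89.7 gf 0.0 q6 -38.5
tool shift m: [-0.1635625 -0.2186801  0.1365852] yaw rad 0.0012 dist 305validation failed for argument at $[0]...
validation failed for argument at $[0]...
```

View pics/c1.png

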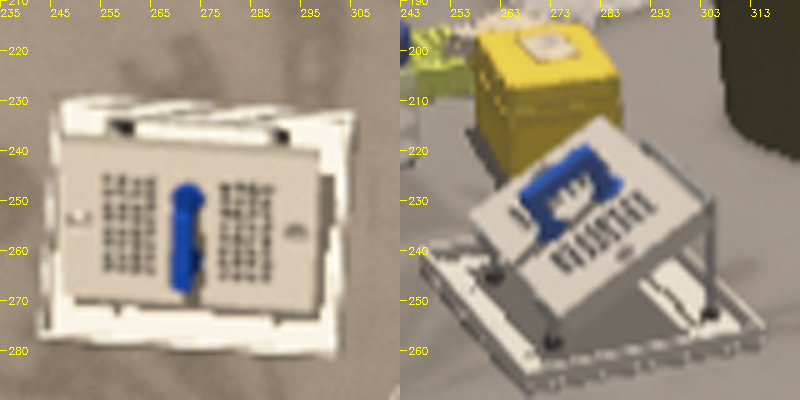

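The picture shows the template still on the stand (top view, handle around (271,260)). Both moves were refused because every row needs a yaw value.

```bash
python3 -m crank '[{"grip":0.09,"x":-0.024,"y":-0.032,"z":0,"yaw":0},{"grip":0.09,"x":-0.048,"y":-0.064,"z":0,"yaw":0},{"grip":0.09,"x":-0.072,"y":-0.096,"z":0,"yaw":0},{"grip":0.09,"x":-0.096,"y":-0.128,"z":0,"yaw":0},{"grip":0.09,"x":-0.12,"y":-0.16,"z":0,"yaw":0}]' >/dev/null; python3 -m crank '[{"grip":0.09,"x":-0.022,"y":-0.03,"z":0.015,"yaw":0},{"grip":0.09,"x":-0.0435,"y":-0.0585,"z":0.03,"yaw":0},{"grip":0.09,"x":-0.0435,"y":-0.0585,"z":0.0525,"yaw":0},{"grip":0.06,"x":-0.0435,"y":-0.0585,"z":0.0525,"yaw":0},{"grip":0.06,"x":-0.0435,"y":-0.0585,"z":0.0525,"yaw":0}]' >/dev/null
python3 go.py 464.5 147 91 177.25
```

```text
t 1.45 pos [463.  149.  174.5] rot [-179.97   -0.2   177.23] F [ 0.4 -0.4  0.4] w 79.4 gf 0.0 q6 -70.8
tool shift m: [-0.0016121 -0.0018824  0.0835477] yaw rad -0.0003 dist 84
```

```bash
python3 -m crank '[{"grip":0.06,"x":-0.0015,"y":-0.002,"z":0.02,"yaw":0},{"grip":0.06,"x":-0.0015,"y":-0.002,"z":0.045,"yaw":0},{"grip":0.05,"x":-0.0015,"y":-0.002,"z":0.065,"yaw":0},{"grip":0.05,"x":-0.0015,"y":-0.002,"z":0.08,"yaw":0},{"grip":0.05,"x":-0.0015,"y":-0.002,"z":0.083,"yaw":0}]' ;python3 -m crank '[{"grip":0.04,"x":0,"y":0,"z":0,"yaw":0},{"grip":0.03,"x":0,"y":0,"z":0,"yaw":0},{"grip":0.0,"x":0,"y":0,"z":0,"yaw":0},{"grip":0.0,"x":0,"y":0,"z":0,"yaw":0},{"grip":0.0,"x":0,"y":0,"z":0,"yaw":0}]' 8 
python3 go.py 464.5 147 91 177.25
```

```text
time_s: 1.87
ee_pos: [463.9, 148.0, 91.5]
ee_rot: [-180.0, -0.2, 177.4]
force: [-0.3, 0.1, -0.5]
gripper_width: 50.2
gripper_force: 0.0
time_s: 2.28
ee_pos: [465.8, 147.0, 93.4]
ee_rot: [180.0, 0.1, 177.3]
force: [0.4, 0.3, 0.3]
gripper_width: 19.5
gripper_force: 0.0
t 2.28 pos [465.8 147.   93.4] rot [1.7996e+02 1.1000e-01 1.7727e+02] F [0.4 0.3 0.3] w 19.5 gf 0.0 q6 -71.1
tool shift m: [ 1.2748e-03 -5.5900e-05  2.4075e-03] yaw rad 0.0004 dist 3
```

```bash
python3 -m crank '[{"grip":0.0,"x":0,"y":0,"z":0.001,"yaw":0},{"grip":0.0,"x":0,"y":0,"z":0.001,"yaw":0},{"grip":0.0,"x":0,"y":0,"z":0.001,"yaw":0},{"grip":0.0,"x":0,"y":0,"z":0.001,"yaw":0},{"grip":0.0,"x":0,"y":0,"z":0.001,"yaw":0}]' 8 
python3 -m crank '[{"grip":0.0,"x":0,"y":0,"z":-0.003,"yaw":0},{"grip":0.0,"x":0,"y":0,"z":-0.01,"yaw":0},{"grip":0.0,"x":0,"y":0,"z":-0.02,"yaw":0},{"grip":0.0,"x":0,"y":0,"z":-0.03,"yaw":0},{"grip":0.0,"x":0,"y":0,"z":-0.04,"yaw":0}]' 8 
python3 -m crank '[{"grip":0.0,"x":0,"y":0,"z":-0.015,"yaw":0},{"grip":0.0,"x":0,"y":0,"z":-0.03,"yaw":0},{"grip":0.0,"x":0,"y":0,"z":-0.04,"yaw":0},{"grip":0.0,"x":0,"y":0,"z":-0.04,"yaw":0},{"grip":0.0,"x":0,"y":0,"z":-0.04,"yaw":0}]' 8 
python3 - <<'E'
from workcell import *
from crop import *
for n in("scene","top"): cv2.imwrite(f"pics/raw_{n}2.png",grab_frame(n)[:,:,::-1])
panels('pics/c2.png',[('pics/raw_top2.png',235,210,5),('pics/raw_scene2.png',235,175,4)],400)
E
```

```text
time_s: 2.7
ee_pos: [466.0, 147.8, 92.6]
ee_rot: [179.8, 0.1, 177.2]
force: [-1.7, 3.8, 6.5]
gripper_width: 13.8
gripper_force: 8.0
time_s: 3.12
ee_pos: [464.7, 146.3, 131.7]
ee_rot: [-180.0, -0.1, 177.3]
force: [0.7, 0.2, -3.2]
gripper_width: 14.0
gripper_force: 8.0
time_s: 3.53
ee_pos: [465.2, 146.6, 171.6]
ee_rot: [180.0, 0.0, 177.3]
force: [0.6, -0.4, -3.1]
gripper_width: 14.3
gripper_force: 8.0
```

View pics/c2.png

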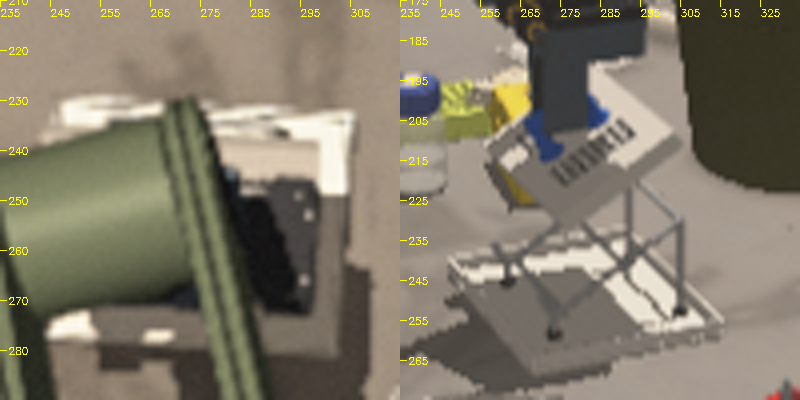

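```bash
cat > m2.py <<'E'
from fit import *
S=lambda u,v:px(235,175,4,u-400,v)
def at(n,uv,z):
    m=CM[n];q=cv2.undistortPoints(np.array([[uv]],float),np.array(m["intrinsics"]),np.array(m["distortion"]))[0,0]
    R=np.array(m["R"]);o=-R.T@np.array(m["t"]);d=R.T@np.r_[q,1];return o+d*(z-o[2])/d[2]
if __name__=="__main__":
    for uv in((682,222),(630,182)): print("bar",at("scene",S(*uv),83))
    g=np.array([465.2,146.6,171.6+5])
    for ph in(0,10,20,25,30):
        R,_=poseT([0,0,0,-2.75,ph])
        print(ph,*[ (proj("scene",g+R@(np.array(X)-[0,0,46]))[0]-[235,175])*4+[400,0] for X in((-55,-82,16),(55,-82,16),(-55,82,16),(-55,-82,0),(55,-82,0))])
    print(proj("scene",[0,0,0]))
E
python3 m2.py
```

```text
bar [545.23  91.42  83.  ]
bar [543.93 181.51  83.  ]
0 [527.1  187.71] [664.04 164.35] [453.42 113.58] [527.65 207.68] [664.06 183.94]
10 [535.09 197.76] [669.36 151.14] [461.04 123.11] [539.1 216.7] [672.72 169.93]
20 [544.86 205.93] [672.5  137.49] [470.32 130.92] [552.18 223.28] [679.12 154.94]
25 [550.32 209.24] [673.22 130.64] [475.49 134.11] [559.2  225.61] [681.4  147.21]
30 [556.1  212.01] [673.35 123.82] [480.96 136.78] [566.47 227.26] [683.05 139.41]
[[140.7  307.63]]
```

```bash
python3 - <<'E'
from m2 import *
for u,v in((450,373),(398,370),(465,338),(540,372),(450,405)): print((u,v),at("top",np.array([u,v])*.8,0))
E
python3 go.py 355 -85 171 177.25
```

```text
(450, 373) [ 342.08 -137.11    0.  ]
(398, 370) [348.56  -0.39   0.  ]
(465, 338) [ 434.34 -176.21    0.  ]
(540, 372) [ 346.09 -376.04    0.  ]
(450, 405) [ 258.4  -137.74    0.  ]
t 3.63 pos [464.5 146.4 170.6] rot [-1.7996e+02 -1.1000e-01  1.7726e+02] F [ 0.2  0.5 -4.4] w 13.9 gf 8.0 q6 -71.1
tool shift m: [ 0.0982909 -0.2364145 -0.0004119] yaw rad 0.0001 dist 256
```

```bash
python3 -m crank '[{"grip":0.0,"x":0.006,"y":-0.016,"z":0,"yaw":0},{"grip":0.0,"x":0.016,"y":-0.046,"z":0,"yaw":0},{"grip":0.0,"x":0.027,"y":-0.078,"z":0,"yaw":0},{"grip":0.0,"x":0.038,"y":-0.11,"z":0,"yaw":0},{"grip":0.0,"x":0.049,"y":-0.142,"z":0,"yaw":0}]' 8 >/dev/null
python3 -m crank '[{"grip":0.0,"x":0.012,"y":-0.033,"z":0,"yaw":0},{"grip":0.0,"x":0.023,"y":-0.066,"z":0,"yaw":0},{"grip":0.0,"x":0.034,"y":-0.099,"z":0,"yaw":0},{"grip":0.0,"x":0.045,"y":-0.13,"z":0,"yaw":0},{"grip":0.0,"x":0.052,"y":-0.15,"z":0,"yaw":0}]' 8 >/dev/null
python3 -m crank '[{"grip":0.0,"x":0,"y":0,"z":0.015,"yaw":0},{"grip":0.0,"x":0,"y":0,"z":0.035,"yaw":0},{"grip":0.0,"x":0,"y":0,"z":0.06,"yaw":0},{"grip":0.0,"x":0,"y":0,"z":0.08,"yaw":0},{"grip":0.0,"x":0,"y":0,"z":0.09,"yaw":0}]' 8
python3 go.py 350 -140 41 177.25
```

```text
time_s: 4.88
ee_pos: [348.2, -139.3, 78.8]
ee_rot: [179.9, -0.3, 177.2]
force: [-0.3, 0.2, -3.5]
gripper_width: 13.9
gripper_force: 8.0
t 4.88 pos [ 348.2 -139.3   78.8] rot [179.88  -0.32 177.24] F [-0.3  0.2 -3.5] w 13.9 gf 8.0 q6 -110.8
tool shift m: [-0.001875  -0.0005876  0.0377538] yaw rad -0.0001 dist 38
```

```bash
python3 -m crank '[{"grip":0.0,"x":0,"y":0,"z":0.006,"yaw":0},{"grip":0.0,"x":0,"y":0,"z":0.012,"yaw":0},{"grip":0.0,"x":0,"y":0,"z":0.018,"yaw":0},{"grip":0.0,"x":0,"y":0,"z":0.021,"yaw":0},{"grip":0.0,"x":0,"y":0,"z":0.024,"yaw":0}]' 8
python3 -m crank '[{"grip":0.0,"x":0,"y":0,"z":0.003,"yaw":0},{"grip":0.0,"x":0,"y":0,"z":0.006,"yaw":0},{"grip":0.0,"x":0,"y":0,"z":0.008,"yaw":0},{"grip":0.0,"x":0,"y":0,"z":0.01,"yaw":0},{"grip":0.0,"x":0,"y":0,"z":0.012,"yaw":0}]' 8
python3 go.py 350 -140 41 177.25
```

```text
time_s: 5.3
ee_pos: [355.2, -140.8, 59.2]
ee_rot: [-179.9, 0.6, 177.1]
force: [8.0, 5.5, 8.6]
gripper_width: 13.9
gripper_force: 8.0
time_s: 5.72
ee_pos: [357.0, -142.1, 47.9]
ee_rot: [-179.8, 0.8, 177.2]
force: [7.3, 0.8, 7.1]
gripper_width: 13.8
gripper_force: 8.0
t 5.72 pos [ 357.  -142.1   47.9] rot [-179.79    0.84  177.18] F [7.3 0.8 7.1] w 13.8 gf 8.0 q6 -110.8
tool shift m: [0.0071082 0.0017097 0.0069477] yaw rad -0.0012 dist 10
```

```bash
python3 -m crank '[{"grip":0.0,"x":0,"y":0,"z":0.002,"yaw":0},{"grip":0.0,"x":0,"y":0,"z":0.004,"yaw":0},{"grip":0.0,"x":0,"y":0,"z":0.005,"yaw":0},{"grip":0.0,"x":0,"y":0,"z":0.005,"yaw":0},{"grip":0.0,"x":0,"y":0,"z":0.005,"yaw":0}]' 4
python3 -m crank '[{"grip":0.02,"x":0,"y":0,"z":0,"yaw":0},{"grip":0.022,"x":0,"y":0,"z":0,"yaw":0},{"grip":0.022,"x":0,"y":0,"z":0,"yaw":0},{"grip":0.022,"x":0,"y":0,"z":0,"yaw":0},{"grip":0.022,"x":0,"y":0,"z":0,"yaw":0}]' 4
python3 go.py 350 -140 41 177.25
python3 - <<'E'
from workcell import *
from crop import *
for n in("scene","top"): cv2.imwrite(f"pics/raw_{n}3.png",grab_frame(n)[:,:,::-1])
panels('pics/c3.png',[('pics/raw_top3.png',330,245,5),('pics/raw_scene3.png',275,235,4)],400)
E
```

```text
time_s: 6.13
ee_pos: [350.7, -140.3, 40.6]
ee_rot: [-180.0, 0.1, 177.3]
force: [1.2, -0.4, 2.2]
gripper_width: 13.7
gripper_force: 4.0
time_s: 6.55
ee_pos: [350.1, -140.0, 40.3]
ee_rot: [180.0, -0.0, 177.3]
force: [0.4, 0.1, -0.7]
gripper_width: 22.2
gripper_force: 0.0
t 6.55 pos [ 350.1 -140.    40.3] rot [ 1.7998e+02 -3.0000e-02  1.7726e+02] F [ 0.4  0.1 -0.7] w 22.2 gf 0.0 q6 -110.8
tool shift m: [ 1.281e-04 -5.800e-06 -7.049e-04] yaw rad 0.0002 dist 1
```

View pics/c3.png

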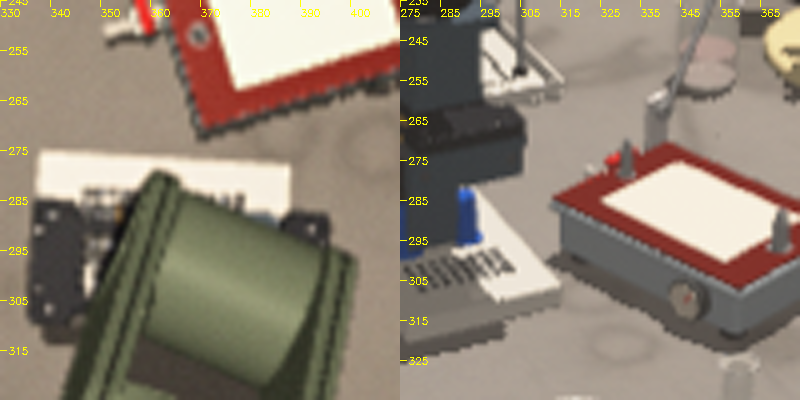

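```bash
cat > m3.py <<'E'
from fit import *
def fit2(obs,z,p0):
    f=lambda p:np.ravel([proj(n,Ro.from_euler('z',p[2],degrees=True).as_matrix()@np.array(X)+[p[0],p[1],z])[0]-u for n,X,u in obs])
    s=least_squares(f,p0,loss='soft_l1'); return s.x,np.abs(s.fun).max()
T=lambda u,v:px(345,195,5,u-400,v); S=lambda u,v:px(308,224,4,u-400,v)
oM=[("top",(60,86,0),T(478,205)),("top",(60,-86,0),T(723,132)),("top",(-60,-86,0),T(775,300)),
("top",(0,69,14),T(524,285)),("top",(0,-69,14),T(728,222)),
("scene",(0,69,0),S(494,218)),("scene",(0,69,28),S(493,184)),("scene",(0,-69,0),S(648,294)),("scene",(0,-69,28),S(650,254)),
("scene",(-60,86,0),S(420,243)),("scene",(60,86,0),S(537,187)),("scene",(60,-86,0),S(722,272)),("scene",(-60,-86,0),S(608,335))]
if __name__=="__main__":
    for n in("top","scene"): print("seat",n,fit2([o for o in oM if o[0]==n],48,[516,-228,17]))
    print("pins only",fit2([o for o in oM if o[1][0]==0 ],48,[516,-228,17]),fit2([o for o in oM if o[1][0]==0 and o[0]=="scene"],48,[516,-228,17]),fit2([o for o in oM if o[1][0]==0 and o[0]=="top"],48,[516,-228,17]))
    A=px(330,245,5,37,150);B=px(330,245,5,291,163)
    print("templ top",fit2([("top",(55,82,16),A),("top",(55,-82,16),B)],0,[350,-140,-3]))
    S3=lambda u,v:px(275,235,4,u-400,v)
    print("scene corner resid", proj("scene",Ro.from_euler('z',-2.75,degrees=True).as_matrix()@[55,-82,16]+[350,-140,0])[0]-S3(560,289))
E
python3 m3.py
```

```text
seat top (array([ 513.92, -226.8 ,   17.43]), np.float64(1.751640705810246))
seat scene (array([ 515.75, -231.06,   17.16]), np.float64(1.1203013356939096))
pins only (array([ 515.81, -228.3 ,   17.63]), np.float64(0.8014218006170495)) (array([ 515.93, -229.78,   17.59]), np.float64(0.5447536471729677)) (array([ 513.97, -226.08,   17.65]), np.float64(0.11300354363658016))
templ top (array([ 360.94, -140.92,   -2.38]), np.float64(0.345969323887914))
scene corner resid [-3.78 -0.02]
```

```bash
python3 -m crank '[{"grip":0.022,"x":-0.005,"y":0,"z":0,"yaw":0},{"grip":0.022,"x":-0.0105,"y":0,"z":0,"yaw":0},{"grip":0.022,"x":-0.0105,"y":0,"z":0,"yaw":0},{"grip":0.0,"x":-0.0105,"y":0,"z":0,"yaw":0},{"grip":0.0,"x":-0.0105,"y":0,"z":0,"yaw":0}]' 25
python3 -m crank '[{"grip":0.0,"x":0,"y":0,"z":0,"yaw":0},{"grip":0.0,"x":0,"y":0,"z":0,"yaw":0},{"grip":0.0,"x":0,"y":0,"z":-0.02,"yaw":0},{"grip":0.0,"x":0,"y":0,"z":-0.055,"yaw":0},{"grip":0.0,"x":0,"y":0,"z":-0.09,"yaw":0}]' 25
python3 -m crank '[{"grip":0.0,"x":0,"y":0,"z":-0.015,"yaw":0},{"grip":0.0,"x":0,"y":0,"z":-0.02,"yaw":0},{"grip":0.0,"x":0,"y":0,"z":-0.02,"yaw":0},{"grip":0.0,"x":0,"y":0,"z":-0.02,"yaw":0},{"grip":0.0,"x":0,"y":0,"z":-0.02,"yaw":0}]' 25
python3 go.py 515 -228 150 197.5
```

```text
time_s: 7.07
ee_pos: [361.1, -140.6, 40.4]
ee_rot: [180.0, 0.0, 177.3]
force: [-0.2, -0.9, -0.0]
gripper_width: 13.9
gripper_force: 25.0
time_s: 7.48
ee_pos: [358.9, -139.8, 130.2]
ee_rot: [179.9, -0.3, 177.3]
force: [0.7, 0.0, -3.3]
gripper_width: 13.6
gripper_force: 25.0
time_s: 7.9
ee_pos: [359.4, -140.0, 148.7]
ee_rot: [179.9, -0.2, 177.3]
force: [0.5, -0.7, -3.5]
gripper_width: 13.4
gripper_force: 25.0
t 7.9 pos [ 359.4 -140.   148.7] rot [179.91  -0.23 177.26] F [ 0.5 -0.7 -3.5] w 13.4 gf 25.0 q6 -110.3
tool shift m: [-0.1595876 -0.0804447 -0.0012773] yaw rad -0.3533 dist 179
```

```bash
python3 -m crank '[{"grip":0.0,"x":-0.012,"y":-0.006,"z":0,"yaw":-0.06},{"grip":0.0,"x":-0.036,"y":-0.018,"z":0,"yaw":-0.14},{"grip":0.0,"x":-0.06,"y":-0.03,"z":0,"yaw":-0.22},{"grip":0.0,"x":-0.084,"y":-0.042,"z":0,"yaw":-0.3},{"grip":0.0,"x":-0.108,"y":-0.054,"z":0,"yaw":-0.353}]' 25
python3 go.py 515 -228 150 197.5
```

```text
time_s: 8.32
ee_pos: [466.2, -199.9, 148.3]
ee_rot: [179.8, -0.2, -162.3]
force: [-0.2, 0.4, -2.8]
gripper_width: 13.8
gripper_force: 25.0
t 8.32 pos [ 466.2 -199.9  148.3] rot [ 179.83   -0.18 -162.31] F [-0.2  0.4 -2.8] w 13.8 gf 25.0 q6 -132.2
tool shift m: [-0.0379345 -0.0416259 -0.00169  ] yaw rad 0.0033 dist 56
```

```bash
python3 -m crank '[{"grip":0.0,"x":-0.014,"y":-0.015,"z":0,"yaw":0},{"grip":0.0,"x":-0.027,"y":-0.03,"z":0,"yaw":0},{"grip":0.0,"x":-0.0375,"y":-0.0415,"z":0,"yaw":0},{"grip":0.0,"x":-0.0375,"y":-0.0415,"z":0,"yaw":0},{"grip":0.0,"x":-0.0375,"y":-0.0415,"z":0.005,"yaw":0}]' 25
python3 -m crank '[{"grip":0.0,"x":0,"y":0,"z":0.005,"yaw":0},{"grip":0.0,"x":0,"y":0,"z":0.01,"yaw":0},{"grip":0.0,"x":0,"y":0,"z":0.01,"yaw":0},{"grip":0.0,"x":0,"y":0,"z":0.01,"yaw":0},{"grip":0.0,"x":0,"y":0,"z":0.01,"yaw":0}]' 25
python3 go.py 515 -228 135 197.5
python3 - <<'E'
from workcell import *
from crop import *
for n in("scene","top"): cv2.imwrite(f"pics/raw_{n}4.png",grab_frame(n)[:,:,::-1])
panels('pics/c4.png',[('pics/raw_top4.png',345,195,5),('pics/raw_scene4.png',308,224,4)],400)
E
```

```text
time_s: 8.73
ee_pos: [514.3, -228.0, 143.8]
ee_rot: [179.9, -0.1, -162.5]
force: [-0.5, 0.9, -3.8]
gripper_width: 13.9
gripper_force: 25.0
time_s: 9.15
ee_pos: [514.2, -227.8, 135.6]
ee_rot: [180.0, 0.0, -162.5]
force: [-0.5, 0.3, -4.5]
gripper_width: 13.9
gripper_force: 25.0
t 9.15 pos [ 514.2 -227.8  135.6] rot [ 1.8000e+02  1.0000e-02 -1.6251e+02] F [-0.5  0.3 -4.5] w 13.9 gf 25.0 q6 -132.6
tool shift m: [-0.0007288 -0.0004015  0.0005676] yaw rad -0.0002 dist 1
```

View pics/c4.png

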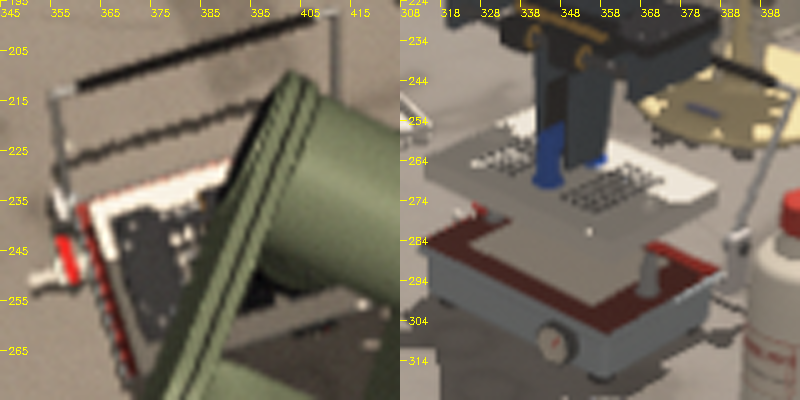

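```bash
cat > m4.py <<'E'
from m2 import *
S=lambda u,v:px(308,224,4,u-400,v)
print("hole(scene)",at("scene",S(589,231),110.6), "corner +x-y",at("scene",S(717,185),110.6))
print("thick pin tip(scene)",at("scene",S(650,254),76),"base",at("scene",S(648,294),48))
R=Ro.from_euler('z',17.5,degrees=True).as_matrix()
g=np.array([514.5,-227.9,94.6])
print("pred hole, corner from TCP",R@[0,-69,16]+g,R@[55,-82,16]+g)
print("scene px pred",[ (proj("scene",R@np.array(X)+g)[0]-[308,224])*4+[400,0] for X in((0,-69,16),(55,-82,16),(-55,82,16),(-55,-82,16),(-55,-82,0))])
print("top px pred +x+y corner",(proj("top",R@[55,82,16]+g)[0]-[345,195])*5, "top obs",at("top",px(345,195,5,90,207),110.6),R@[55,82,16]+g)
E
python3 m4.py
python3 - <<'E'
import cv2
im=cv2.imread('pics/raw_scene4.png')[262:302,310:392]
im2=cv2.imread('pics/raw_top4.png')[215:290,352:427]
import numpy as np
a=cv2.resize(im,None,fx=9,fy=9,interpolation=cv2.INTER_CUBIC)[:,:738]
b=np.hstack([cv2.resize(im2[:26],None,fx=9,fy=9,interpolation=cv2.INTER_CUBIC)]); b=cv2.copyMakeBorder(b,0,0,0,738-b.shape[1],cv2.BORDER_CONSTANT)
cv2.imwrite('pics/z4.png',np.vstack([a,b])); print(np.vstack([a,b]).shape)
E
```

```text
hole(scene) [ 484.18 -303.46  110.6 ] corner +x-y [ 591.51 -288.66  110.6 ]
thick pin tip(scene) [ 537.33 -295.04   76.  ] base [ 535.55 -298.08   48.  ]
pred hole, corner from TCP [ 535.25 -293.71  110.6 ] [ 591.61 -289.57  110.6 ]
scene px pred [array([647.43, 205.38]), array([716.4 , 184.04]), array([420.15, 156.18]), array([606.98, 241.86]), array([605.87, 264.16])]
top px pred +x+y corner [ 86.21 198.94] top obs [ 538.56 -134.28  110.6 ] [ 542.3  -133.16  110.6 ]
(594, 738, 3)
```

View pics/z4.png

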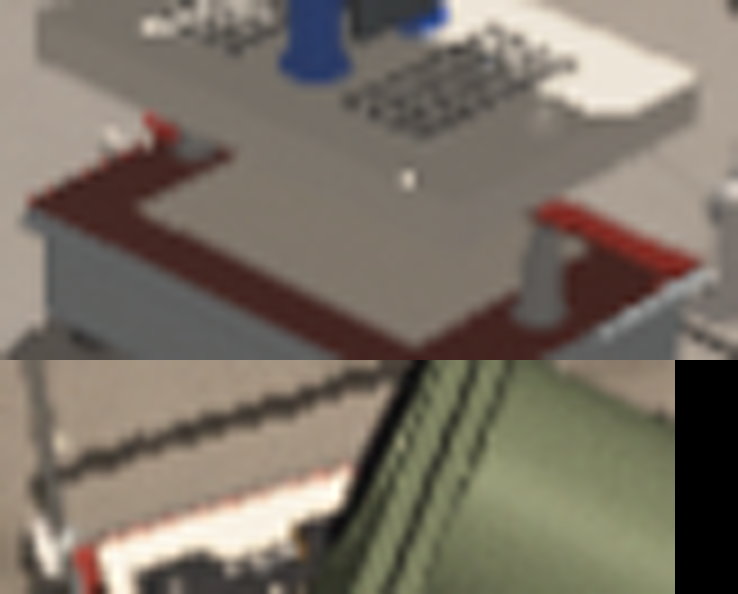

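```bash
python3 -m crank '[{"grip":0.0,"x":-0.002,"y":0,"z":0.004,"yaw":0.0},{"grip":0.0,"x":-0.002,"y":0,"z":0.008,"yaw":0},{"grip":0.0,"x":-0.002,"y":0,"z":0.012,"yaw":0},{"grip":0.0,"x":-0.002,"y":0,"z":0.016,"yaw":0},{"grip":0.0,"x":-0.002,"y":0,"z":0.02,"yaw":0}]' 25
python3 -m crank '[{"grip":0.0,"x":0,"y":0,"z":0.001,"yaw":0},{"grip":0.0,"x":0,"y":0,"z":0.002,"yaw":0},{"grip":0.0,"x":0,"y":0,"z":0.003,"yaw":0},{"grip":0.0,"x":0,"y":0,"z":0.004,"yaw":0},{"grip":0.0,"x":0,"y":0,"z":0.004,"yaw":0}]' 25
python3 -c "
from workcell import state
print(state()['torque'])"
```

```text
time_s: 9.67
ee_pos: [516.2, -227.3, 114.8]
ee_rot: [180.0, -0.0, -162.5]
force: [0.7, 0.2, -3.3]
gripper_width: 13.5
gripper_force: 25.0
time_s: 10.08
ee_pos: [516.3, -227.4, 111.3]
ee_rot: [180.0, 0.0, -162.5]
force: [0.7, 0.6, -3.8]
gripper_width: 13.9
gripper_force: 25.0
[0.03230038 0.0236482  0.01697495]
```

```bash
python3 -m crank '[{"grip":0.0,"x":0,"y":0,"z":0.001,"yaw":0},{"grip":0.0,"x":0,"y":0,"z":0.002,"yaw":0},{"grip":0.0,"x":0,"y":0,"z":0.003,"yaw":0},{"grip":0.0,"x":0,"y":0,"z":0.004,"yaw":0},{"grip":0.0,"x":0,"y":0,"z":0.004,"yaw":0}]' 25
python3 -m crank '[{"grip":0.0,"x":0,"y":0,"z":0.001,"yaw":0},{"grip":0.0,"x":0,"y":0,"z":0.002,"yaw":0},{"grip":0.0,"x":0,"y":0,"z":0.003,"yaw":0},{"grip":0.0,"x":0,"y":0,"z":0.004,"yaw":0},{"grip":0.0,"x":0,"y":0,"z":0.004,"yaw":0}]' 25
python3 -c "
from workcell import state
print(state()['torque'],state()['ee_rot'])"
```

```text
time_s: 10.5
ee_pos: [516.2, -227.4, 107.2]
ee_rot: [180.0, -0.0, -162.5]
force: [-0.8, 0.5, -4.9]
gripper_width: 13.8
gripper_force: 25.0
time_s: 10.92
ee_pos: [516.2, -227.4, 103.2]
ee_rot: [180.0, -0.0, -162.5]
force: [-0.9, 0.0, -3.3]
gripper_width: 13.9
gripper_force: 25.0
[ 0.03387529  0.00497103 -0.01334128] [ 1.79975672e+02 -1.83092261e-02 -1.62513632e+02]
```

```bash
python3 -m crank '[{"grip":0.0,"x":0,"y":0,"z":0.002,"yaw":0},{"grip":0.0,"x":0,"y":0,"z":0.004,"yaw":0},{"grip":0.0,"x":0,"y":0,"z":0.006,"yaw":0},{"grip":0.0,"x":0,"y":0,"z":0.008,"yaw":0},{"grip":0.0,"x":0,"y":0,"z":0.009,"yaw":0}]' 25
python3 -m crank '[{"grip":0.0,"x":0,"y":0,"z":0.001,"yaw":0},{"grip":0.0,"x":0,"y":0,"z":0.002,"yaw":0},{"grip":0.0,"x":0,"y":0,"z":0.003,"yaw":0},{"grip":0.0,"x":0,"y":0,"z":0.004,"yaw":0},{"grip":0.0,"x":0,"y":0,"z":0.005,"yaw":0}]' 25
python3 -c "
from workcell import state
print(state()['torque'],state()['ee_rot'])"
```

```text
time_s: 11.33
ee_pos: [516.2, -227.3, 94.0]
ee_rot: [180.0, -0.0, -162.5]
force: [-0.3, 0.0, -4.0]
gripper_width: 13.9
gripper_force: 25.0
time_s: 11.75
ee_pos: [516.4, -227.4, 89.4]
ee_rot: [180.0, 0.0, -162.5]
force: [0.4, -0.6, -4.8]
gripper_width: 14.3
gripper_force: 25.0
[0.06111627 0.03713147 0.00724255] [ 1.79997531e+02  7.77137662e-03 -1.62511325e+02]
```

```bash
python3 -m crank '[{"grip":0.0,"x":0,"y":0,"z":0.0005,"yaw":0},{"grip":0.0,"x":0,"y":0,"z":0.001,"yaw":0},{"grip":0.0,"x":0,"y":0,"z":0.0015,"yaw":0},{"grip":0.0,"x":0,"y":0,"z":0.002,"yaw":0},{"grip":0.0,"x":0,"y":0,"z":0.002,"yaw":0}]' 25
python3 -c "
from workcell import state
print(state()['torque'],state()['ee_rot'])"
```

```text
time_s: 12.17
ee_pos: [516.4, -227.4, 88.4]
ee_rot: [-180.0, 0.0, -162.5]
force: [-3.3, 0.9, 4.9]
gripper_width: 13.8
gripper_force: 25.0
[ 0.24880011  0.46372834 -0.0172796 ] [-1.79986540e+02  2.21230334e-02 -1.62510869e+02]
```

```bash
python3 -m crank '[{"grip":0.0,"x":0,"y":0,"z":0,"yaw":0},{"grip":0.0,"x":0,"y":0,"z":0,"yaw":0},{"grip":0.018,"x":0,"y":0,"z":0,"yaw":0},{"grip":0.03,"x":0,"y":0,"z":0,"yaw":0},{"grip":0.04,"x":0,"y":0,"z":0,"yaw":0}]' 3
python3 -m crank '[{"grip":0.04,"x":0,"y":0,"z":0,"yaw":0},{"grip":0.04,"x":0,"y":0,"z":0,"yaw":0},{"grip":0.04,"x":0,"y":0,"z":-0.01,"yaw":0},{"grip":0.04,"x":0,"y":0,"z":-0.035,"yaw":0},{"grip":0.04,"x":0,"y":0,"z":-0.07,"yaw":0}]'
python3 -m crank '[{"grip":0.0,"x":0,"y":0,"z":-0.03,"yaw":0},{"grip":0.0,"x":0,"y":0,"z":-0.06,"yaw":0},{"grip":0.0,"x":0,"y":0,"z":-0.09,"yaw":0},{"grip":0.0,"x":0,"y":0,"z":-0.11,"yaw":0},{"grip":0.0,"x":0,"y":0,"z":-0.11,"yaw":0}]'
```

```text
time_s: 12.58
ee_pos: [516.6, -227.6, 87.2]
ee_rot: [-180.0, 0.0, -162.5]
force: [0.4, -0.8, 0.1]
gripper_width: 28.3
gripper_force: 0.0
time_s: 13.0
ee_pos: [514.7, -226.7, 156.2]
ee_rot: [179.7, -0.3, -162.5]
force: [-0.1, -0.7, -0.3]
gripper_width: 39.9
gripper_force: 0.0
time_s: 13.42
ee_pos: [518.4, -228.5, 273.5]
ee_rot: [-179.6, 0.5, -162.5]
force: [0.2, -0.7, 0.5]
gripper_width: 9.5
gripper_force: 0.0
```

```bash
python3 -m crank '[{"grip":0.0,"x":-0.03,"y":0.007,"z":0,"yaw":0},{"grip":0.0,"x":-0.065,"y":0.014,"z":0,"yaw":0},{"grip":0.0,"x":-0.1,"y":0.021,"z":0,"yaw":0},{"grip":0.0,"x":-0.135,"y":0.028,"z":0,"yaw":0},{"grip":0.0,"x":-0.16,"y":0.035,"z":0,"yaw":0}]' 20
python3 -m crank '[{"grip":0.0,"x":0,"y":0,"z":0.0,"yaw":0},{"grip":0.0,"x":0,"y":0,"z":0.0,"yaw":0},{"grip":0.0,"x":0,"y":0,"z":0.01,"yaw":0},{"grip":0.0,"x":0,"y":0,"z":0.03,"yaw":0},{"grip":0.0,"x":0,"y":0,"z":0.05,"yaw":0}]' 20
python3 go.py 658.4 -145.9 152 197.5
```

```text
time_s: 13.83
ee_pos: [660.3, -144.5, 266.5]
ee_rot: [180.0, -0.0, -162.5]
force: [0.2, -0.3, -0.9]
gripper_width: 0.7
gripper_force: 0.0
time_s: 14.25
ee_pos: [657.4, -147.0, 217.3]
ee_rot: [-179.9, 0.1, -162.6]
force: [-0.3, -0.4, -0.6]
gripper_width: 0.6
gripper_force: 0.0
t 14.25 pos [ 657.4 -147.   217.3] rot [-1.7994e+02  6.0000e-02 -1.6259e+02] F [-0.3 -0.4 -0.6] w 0.6 gf 0.0 q6 -121.0
tool shift m: [-0.0013413  0.0007772  0.0653342] yaw rad -0.0016 dist 65
```

```bash
python3 -m crank '[{"grip":0.0,"x":0,"y":0,"z":0.02,"yaw":0},{"grip":0.0,"x":0,"y":0,"z":0.045,"yaw":0},{"grip":0.0,"x":0,"y":0,"z":0.062,"yaw":0},{"grip":0.0,"x":0.0,"y":0,"z":0.062,"yaw":0},{"grip":0.0,"x":0.008,"y":0,"z":0.062,"yaw":0}]'
python3 -m crank '[{"grip":0.0,"x":0.01,"y":0,"z":0,"yaw":0},{"grip":0.0,"x":0.02,"y":0,"z":0,"yaw":0},{"grip":0.0,"x":0.03,"y":0,"z":0.0,"yaw":0},{"grip":0.0,"x":0.042,"y":0,"z":0.0,"yaw":0},{"grip":0.0,"x":0.054,"y":0,"z":0.0,"yaw":0}]'
python3 -m crank '[{"grip":0.0,"x":0.012,"y":0,"z":0,"yaw":0},{"grip":0.0,"x":0.024,"y":0,"z":0,"yaw":0},{"grip":0.0,"x":0.036,"y":0,"z":0.0,"yaw":0},{"grip":0.0,"x":0.048,"y":0,"z":0.0,"yaw":0},{"grip":0.0,"x":0.06,"y":0,"z":0.0,"yaw":0}]'
```

```text
time_s: 14.67
ee_pos: [650.1, -148.9, 154.6]
ee_rot: [179.9, -0.1, -162.6]
force: [0.0, -0.5, 0.4]
gripper_width: 0.3
gripper_force: 0.0
time_s: 15.08
ee_pos: [601.1, -165.3, 159.2]
ee_rot: [-179.7, 0.5, -162.5]
force: [3.6, 1.1, 2.6]
gripper_width: 0.6
gripper_force: 1.9
time_s: 15.5
ee_pos: [541.0, -182.8, 155.3]
ee_rot: [180.0, 0.0, -162.5]
force: [4.5, 0.7, -4.2]
gripper_width: 0.2
gripper_force: 2.2
```

```bash
python3 -m crank '[{"grip":0.0,"x":0.01,"y":0,"z":0,"yaw":0},{"grip":0.0,"x":0.02,"y":0,"z":0,"yaw":0},{"grip":0.0,"x":0.03,"y":0,"z":0.0,"yaw":0},{"grip":0.0,"x":0.03,"y":0,"z":0.0,"yaw":0},{"grip":0.0,"x":0.03,"y":0,"z":0.0,"yaw":0}]'
python3 -m crank '[{"grip":0.0,"x":-0.006,"y":0,"z":0,"yaw":0},{"grip":0.0,"x":-0.012,"y":0,"z":-0.01,"yaw":0},{"grip":0.0,"x":-0.012,"y":0,"z":-0.035,"yaw":0},{"grip":0.0,"x":-0.012,"y":0,"z":-0.055,"yaw":0},{"grip":0.0,"x":-0.012,"y":0,"z":-0.055,"yaw":0}]'
python3 - <<'E'
from workcell import *
from fit import *
for n in("scene","top"): cv2.imwrite(f"pics/raw_{n}5.png",grab_frame(n)[:,:,::-1])
E
```

```text
time_s: 15.92
ee_pos: [512.4, -191.5, 154.9]
ee_rot: [179.9, -0.0, -162.6]
force: [3.2, 0.7, -1.6]
gripper_width: 0.4
gripper_force: 1.5
time_s: 16.33
ee_pos: [526.4, -188.9, 214.4]
ee_rot: [-179.7, 0.2, -162.5]
force: [0.6, -0.2, 1.1]
gripper_width: 0.3
gripper_force: 0.0
```

```bash
python3 -m crank '[{"grip":0.0,"x":0.02,"y":0,"z":0,"yaw":0},{"grip":0.0,"x":0.044,"y":0,"z":0,"yaw":0},{"grip":0.0,"x":0.044,"y":0,"z":0.01,"yaw":0},{"grip":0.0,"x":0.044,"y":0,"z":0.025,"yaw":0},{"grip":0.0,"x":0.044,"y":0,"z":0.035,"yaw":0}]'
python3 -m crank '[{"grip":0.0,"x":0,"y":0,"z":0.008,"yaw":0},{"grip":0.0,"x":0,"y":0,"z":0.016,"yaw":0},{"grip":0.0,"x":0.003,"y":0,"z":0.022,"yaw":0},{"grip":0.0,"x":0.006,"y":0,"z":0.028,"yaw":0},{"grip":0.0,"x":0.009,"y":0,"z":0.034,"yaw":0}]'
python3 go.py 468.6 -209 87
```

```text
time_s: 16.85
ee_pos: [481.5, -200.8, 173.1]
ee_rot: [179.9, -0.2, -162.5]
force: [0.0, 0.4, -0.7]
gripper_width: 0.6
gripper_force: 0.0
time_s: 17.27
ee_pos: [472.8, -204.3, 141.0]
ee_rot: [180.0, -0.2, -162.5]
force: [-4.8, -2.0, 5.7]
gripper_width: 0.4
gripper_force: 2.7
t 17.27 pos [ 472.8 -204.3  141. ] rot [ 179.96   -0.22 -162.46] F [-4.8 -2.   5.7] w 0.4 gf 2.7 q6 -132.0
tool shift m: [ 0.0054276 -0.0032635  0.0540011] yaw rad 0.0 dist 54
```

```bash
python3 -m crank '[{"grip":0.0,"x":0.003,"y":0,"z":0.008,"yaw":0},{"grip":0.0,"x":0.006,"y":0,"z":0.016,"yaw":0},{"grip":0.0,"x":0.009,"y":0,"z":0.024,"yaw":0},{"grip":0.0,"x":0.012,"y":0,"z":0.032,"yaw":0},{"grip":0.0,"x":0.014,"y":0,"z":0.04,"yaw":0}]'
python3 -m crank '[{"grip":0.0,"x":0.001,"y":0,"z":0.004,"yaw":0},{"grip":0.0,"x":0.002,"y":0,"z":0.007,"yaw":0},{"grip":0.0,"x":0.003,"y":0,"z":0.01,"yaw":0},{"grip":0.0,"x":0.003,"y":0,"z":0.013,"yaw":0},{"grip":0.0,"x":0.003,"y":0,"z":0.015,"yaw":0}]'
python3 go.py 468.6 -209 87
```

```text
time_s: 17.68
ee_pos: [461.3, -208.0, 100.5]
ee_rot: [180.0, 0.1, -162.5]
force: [0.6, 0.9, 2.7]
gripper_width: 0.2
gripper_force: 1.1
time_s: 18.1
ee_pos: [458.7, -209.2, 86.7]
ee_rot: [-180.0, 0.1, -162.5]
force: [-2.6, 2.4, 18.2]
gripper_width: 0.6
gripper_force: 9.7
t 18.1 pos [ 458.7 -209.2   86.7] rot [-1.7997e+02  5.0000e-02 -1.6251e+02] F [-2.6  2.4 18.2] w 0.6 gf 9.7 q6 -133.3
tool shift m: [-0.0095379 -0.0028268 -0.0003209] yaw rad 0.0 dist 10
```

```bash
python3 -m crank '[{"grip":0.0,"x":0,"y":0,"z":0.001,"yaw":0},{"grip":0.0,"x":0,"y":0,"z":0.001,"yaw":0},{"grip":0.0,"x":0,"y":0,"z":0.001,"yaw":0},{"grip":0.0,"x":0,"y":0,"z":0.001,"yaw":0},{"grip":0.0,"x":0,"y":0,"z":0.001,"yaw":0}]'
python3 -m crank '[{"grip":0.0,"x":0,"y":0,"z":-0.01,"yaw":0},{"grip":0.0,"x":0,"y":0,"z":-0.03,"yaw":0},{"grip":0.0,"x":0,"y":0,"z":-0.06,"yaw":0},{"grip":0.0,"x":0,"y":0,"z":-0.095,"yaw":0},{"grip":0.0,"x":0,"y":0,"z":-0.13,"yaw":0}]'
python3 -m crank '[{"grip":0.0,"x":0.02,"y":0.03,"z":-0.02,"yaw":0},{"grip":0.0,"x":0.04,"y":0.06,"z":-0.02,"yaw":0},{"grip":0.0,"x":0.06,"y":0.09,"z":-0.02,"yaw":0},{"grip":0.0,"x":0.08,"y":0.12,"z":-0.02,"yaw":0},{"grip":0.0,"x":0.1,"y":0.15,"z":-0.02,"yaw":0}]'
python3 -m crank '[{"grip":0.0,"x":0,"y":0.03,"z":0,"yaw":0},{"grip":0.0,"x":0,"y":0.06,"z":0,"yaw":0},{"grip":0.0,"x":0,"y":0.09,"z":0,"yaw":0},{"grip":0.0,"x":0,"y":0.12,"z":0,"yaw":0},{"grip":0.0,"x":0,"y":0.12,"z":0,"yaw":0}]'
cat > chk.py <<'E'
from fit import *
R=Ro.from_euler('z',17.5,degrees=True).as_matrix();t=np.array([516.3,-227.4,0])
for n in CM:
    f=grab_frame(n); cv2.imwrite(f"pics/raw_{n}6.png",f[:,:,::-1]); g=f.mean(2).astype(np.float32)
    def I(P): q=proj(n,P@R.T+t).astype(np.float32); return cv2.remap(g,q[:,:1].copy(),q[:,1:].copy(),cv2.INTER_LINEAR).mean()
    ys=np.linspace(-70,70,60)
    print(n,"bar darkness vs angle",[(a,int(I(np.array([[60-109*np.cos(a),y,68.5+109*np.sin(a)] for y in ys])))) for a in(-.1,-.05,0,.05,.1,.15,.2,.3,.4)])
    ys=np.linspace(-78,-60,20)
    print(n,"plate vs x (back edge +55)",[(x,int(I(np.array([[x,y,64] for y in np.linspace(-60,60,40)])))) for x in(44,48,52,54,56,58,60,64)])
    for z in(0,): print(n,"plate vs x seated z64 front",[(x,int(I(np.array([[x,y,64] for y in np.linspace(-60,60,40)])))) for x in(-66,-62,-58,-56,-54,-52,-48,-44,-40,-36)])
    # scene: -y side face: top edge and bottom edge by z
    if n=="scene": print("side -y by z",[(z,int(I(np.array([[x,-82,z] for x in np.linspace(-40,45,40)])))) for z in range(40,76,2)])
E
python3 chk.py
```

```text
time_s: 18.52
ee_pos: [458.7, -209.2, 86.8]
ee_rot: [-179.9, 0.1, -162.5]
force: [-0.8, 2.8, 11.1]
gripper_width: 0.7
gripper_force: 5.5
time_s: 18.93
ee_pos: [457.2, -208.8, 216.5]
ee_rot: [179.9, -0.1, -162.5]
force: [0.8, 0.5, -1.4]
gripper_width: 0.6
gripper_force: 0.0
time_s: 19.35
ee_pos: [315.7, -95.2, 235.3]
ee_rot: [180.0, -0.0, -162.5]
force: [0.0, 1.3, 1.2]
gripper_width: 0.7
gripper_force: 0.0
time_s: 19.77
ee_pos: [279.3, 21.7, 235.4]
ee_rot: [179.9, -0.0, -162.1]
force: [0.3, -0.2, -0.4]
gripper_width: 0.6
gripper_force: 0.0
scene bar darkness vs angle [(-0.1, 127), (-0.05, 90), (0, 48), (0.05, 115), (0.1, 158), (0.15, 151), (0.2, 146), (0.3, 144), (0.4, 147)]
scene plate vs x (back edge +55) [(44, 174), (48, 178), (52, 175), (54, 169), (56, 159), (58, 150), (60, 142), (64, 141)]
scene plate vs x seated z64 front [(-66, 113), (-62, 113), (-58, 123), (-56, 128), (-54, 125), (-52, 112), (-48, 65), (-44, 47), (-40, 60), (-36, 108)]
side -y by z [(40, 129), (42, 120), (44, 96), (46, 86), (48, 95), (50, 106), (52, 109), (54, 108), (56, 106), (58, 114), (60, 133), (62, 160), (64, 184), (66, 201), (68, 209), (70, 209), (72, 203), (74, 198)]
top bar darkness vs angle [(-0.1, 76), (-0.05, 63), (0, 58), (0.05, 59), (0.1, 68), (0.15, 85), (0.2, 116), (0.3, 198), (0.4, 233)]
top plate vs x (back edge +55) [(44, 234), (48, 235), (52, 211), (54, 177), (56, 144), (58, 132), (60, 135), (64, 142)]
top plate vs x seated z64 front [(-66, 79), (-62, 60), (-58, 75), (-56, 71), (-54, 56), (-52, 36), (-48, 88), (-44, 209), (-40, 232), (-36, 205)]
```

```bash
python3 -c "
from workcell import *
print(job_done())"
```

```text
the job is handed in; nothing more can be done
None
```

The template lies flush on the gasket over both pins and has been let go, the clamp bail is pressed fully down onto it (height, force and both camera views agree), no bystander was touched as far as I could tell (none was re-imaged at the end), and I handed the job in at about 20 s; I set the template down once on the bare bench on the way, to level it in the grip.

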